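# Open the weighted tool box in the pottery

## Task

The pottery tool box is held shut by a plaster weight standing on its hinged lid. Push the weight off the lid with the fingertips so that it slides across and stands wholly on the fixed wooden deck beside the lid, then flip the lid up by its front tongue and over past upright, so that it falls back and rests fully open by itself. Do not pick up, tip or drop the weight, and leave the cutter ring, the clay bird and the small mould where they are.

Things in the scene. Friction and masses are not known exactly. Their poses are not given: they have to be found in the camera images.
- tool_box: Fixed wooden tool box, 140 (x) x 310 (y) mm, 88 mm high, at yaw 1.22 to 1.92. Origin: centre of its underside. Its own -x face is the front, to the robot's right. The half at y < 0 is a compartment with walls 80 mm high under the hinged lid (y -155 to -1 mm, top at z = 88.5 mm when shut); the half at y > 0 is the solid fixed deck.
- deck (a point): Middle of the deck's top, at x = 0, y = 73, z = 87.5 mm in the box's frame (same axes). The deck is 140 (x) mm deep and free from y = 1 to 145 mm of the box, level with the shut lid (1 mm lower). Along its outer edge (y 145 to 155 mm) runs a rail 15 mm high.
- lid (a joint): Hinge of the lid, rad: 0 shut, 1.57 upright, 1.95 fully open at its stop, leaning back. The lid weighs about 0.2 kg, swings freely without a spring, and falls shut below about 1.5 rad and open above it. At the start it is shut.
- lid_hinge (a point): On the hinge line at the lid's rear edge, mid-width, at its underside: x = 70, y = -78, z = 80.5 mm in the box's frame. The hinge line runs along the box's y. The lid is a plate 140 mm deep (hinge to front), 154 mm wide, 8 mm thick.
- lid_tip (a point): Middle of the free end of the lid's tongue: a tab 70 mm wide, 6 mm thick, mid-width on the lid's front edge. It sticks out 38 mm before the box's front and slopes up by 0.5 rad, its end 24 mm above the lid's underside. Beneath it is free space down to the bench, for fingertips slanting in from the front to push up. Frame of the lid: x front to hinge, y along the hinge when shut.
- weight: Loose plaster weight, round, 70 mm diameter up to 30 mm height, then narrowing to a 36 mm knob, 46 mm high in all, about 0.32 kg. Origin: centre of its underside. At the start it stands on the shut lid, near its middle.
- cutter: Bystander: loose steel cutter ring, 68 mm outer diameter, 30 mm high, on the bench near the box. Origin: centre of its underside.
- clay_bird: Bystander: loose flat clay bird cut-out, about 90 x 45 mm, 9 mm thick, lying on the bench near the box. Origin: middle of its underside.
- cup_mould: Bystander: loose small round plaster mould, 68 mm diameter, 55 mm high, on the bench behind the deck half of the box. Origin: centre of its underside.
Not all that is in view belongs to the job. Leave any purple or red look-alike of the weight alone.

How it is judged:
On the way, in this order (a step that is already met when the one before it is completed fails the run):
1. the weight stands on the deck, clear of the lid, with the lid still shut (y of weight in the frame of tool_box between 0.035 and 0.115 m and x of weight in the frame of tool_box between -0.045 and 0.045 m and z of weight in the frame of tool_box between 0.082 and 0.093 m and angle between weight's own z axis and vertical below 0.1 rad and linear speed of weight below 0.02 m/s and value of joint lid below 0.1 rad), for 0.2 s.
2. the lid is flipped over past upright and lies back open (value of joint lid above 1.8 rad), for 0.2 s.
At the end, for the whole second after the job is handed in: The lid rests open beyond 1.8 rad (stop at 1.95) and still; the weight stands upright and at rest on the deck, its centre 35 to 115 mm along the box's +y and within 45 mm of the box's centre line in x, at deck height (y of weight in the frame of tool_box between 0.035 and 0.115 m and x of weight in the frame of tool_box between -0.045 and 0.045 m and z of weight in the frame of tool_box between 0.082 and 0.093 m and angle between weight's own z axis and vertical below 0.1 rad and linear speed of weight below 0.02 m/s and value of joint lid above 1.8 rad and velocity of joint lid between -0.05 and 0.05 rad/s); the robot touches nothing.
It fails at once if the weight was lifted more than 12 mm off the lid or deck (z of weight in the frame of tool_box above 0.1005 m).
It fails at once if the weight was dropped off the box (z of weight in the frame of tool_box below 0.075 m).
It fails at once if the weight was tipped (angle between weight's own z axis and vertical above 0.4 rad).
It fails at once if the cutter ring, the clay bird or the small mould was moved more than 20 mm (distance of any of cutter, clay_bird, cup_mould from where it was at the start of the episode above 0.02 m).
It also fails if it takes over 64 s, if anything falls off the work surface, if the arm or the gripper's body presses on something with over 40 N, if the wrist force passes 120 N, or if a joint passes its speed limit or range.

## Robot

A 7-joint arm with a two-finger parallel gripper is mounted at the origin on the work surface. World frame = base frame: x ahead of the robot, y to its left, z up, the work surface at z = 0. Lengths are in m, angles in rad, forces in N, time in s.
With the tool pointing down it reaches from about 0.425 to 0.925 m from the base axis. Payload 6.8 kg.
Tool frame: the origin (TCP) lies between the finger pads; the fingertips stand 22 mm ahead of it and the grasp point (between the pads) lies 3 mm ahead of it; z points along the fingers, y is the direction in which the jaws open and shut (so a half turn about z gives the same grasp; the last joint's range is limited). The gripper opens to 85 mm and grips with 20 to 120 N. Pads are 22 mm wide; open, the fingers measure 114 mm over their backs; the gripper's body (76 mm by 85 mm) begins 54 mm behind the grasp point. The pads swing forward as they close: fully open they stand 13 mm farther back than shut.
Start: joints at [1.211, 0.477, 0.022, 1.555, -0.011, 1.109, -0.083], TCP at [0.168, -0.654, 0.253] pointing down, gripper open.
Joint ranges: [-2.96, 2.96], [-0.34, 2.1], [-1.41, 1.46], [0.24, 2.44], [-1.37, 4.51], [0.17, 1.92], [-2.96, 2.96]. Speed limits (rad/s): [2.39, 2.39, 3.14, 3.14, 3.14, 3.14, 3.14].

## Interface

Orientations are given as a unit quaternion [w, x, y, z].
In Python, from station import bot gives the robot as it stands. The module is installed in compiled form; this text tells all that it offers.
- The arm moves only by the tool drive_tool, never from a script. Its argument "series" is one flat list of numbers, 7 for each row, row after row: the opening, from -1 (shut) to 1 (fully open), then the shift along the tool's x, y, z in mm, then the turn, a rotation vector about the tool's x, y, z in rad. In form: [jaw, x, y, z, wx, wy, wz, jaw, x, y, z, wx, wy, wz, ...]. A call has 1 to 12 rows; each row shifts and turns the commanded pose from where the row before left it, along the tool's axes as they then stand; what a row does not reach is not made up. A row lasts 1/8 s, in which the tool goes at most 62.5 mm and 10.7 degrees, less where a joint would pass 70% of its speed; a pose out of reach is approached as far as the arm can. A call with a gripper value outside its range is refused whole. The fingers move at their own pace and stop on an object; "force" is the grip in N (left out, the last holds). Time passes only in rows, so rows that do not move let the fingers close. It gives the time, the measured TCP pose, the force and the opening at its end, in the units of the state.
- bot.get_obs(): the state, without advancing time (a new reading comes with each control period).
- bot.read_camera(name): name is "scene" or "top"; returns a dict with "pixels" (400x640x3 uint8, blue, green, red), "camera_matrix" (3x3 intrinsics, pixels), "rvec" (rotation vector, rad) and "tvec" (3), from world to camera coordinates, as OpenCV has them. Camera axes: x right, y down, z forward; pixel columns grow to the right and rows downward; lengths in m; the calibration is good to about 2 mm. A picture is of the moment at which its call begins. There is no depth.
- bot.hand_in(): hands the job in, once; it reports no verdict.
The state is a dict: "t": time; "q": joint angles; "joint_vel": joint speeds; "joint_torque": joint torques, N m; "eef_pos": TCP position; "tool_rot": TCP orientation; "contact_force": force on the tool from outside, world axes, zero at the start; "torque": the same for the moment, N m; "gripper_width": opening from 0.0 (shut) to 1.0 (fully open).
Only numpy, scipy, OpenCV 4.12 (cv2) and the standard library are available. Lean on these libraries where they do the work, as an engineer would, in place of code of your own. Each camera call takes 0.05 s, during which the arm holds its last target. There are 200 camera calls.

## Working session

There is one attempt and no reset: what is moved stays moved. The work goes in short steps, Python scripts to look and compute and a tool call to move; the robot and the scene stay as the last step left them, time stands still between calls to the robot, and variables do not carry over. Pictures are saved under pics/ and viewed, about 8 in all and at most 12, crops included, and the job is handed in when it is done.

Besides the shell and the picture viewer there is one more tool, called after "Request:" as name(argument=value, ...), one argument or row to a line, values as JSON. drive_tool: Moves the arm, as the interface text tells. Its arguments: {"type":"object","properties":{"series":{"type":"array"},"force":{"type":"number"}},"required":["series"]}

```bash
mkdir -p pics; python3 - <<'E'
from station import bot
import cv2,json
o=bot.get_obs();print({k:o[k] for k in('t','eef_pos','tool_rot','contact_force','gripper_width')})
for n in('scene','top'):
    c=bot.read_camera(n);cv2.imwrite(f'pics/{n}0.png',c['pixels'])
    print(n,c['camera_matrix'],c['rvec'],c['tvec'])
E
```

```text
{'t': 0.0, 'eef_pos': array([ 0.16802845, -0.65318235,  0.25232888]), 'tool_rot': array([-8.81459707e-04,  9.92083180e-01,  1.25579285e-01, -1.73872594e-04]), 'contact_force': array([-0.82012829,  0.43226409, -0.38548945]), 'gripper_width': 1.0041054137531469}
scene [[506.47500491   0.         305.26837261]
 [  0.         506.47500491 198.18731543]
 [  0.           0.           1.        ]] [ 1.45879586  2.12907343 -0.87095849] [ 0.19965749 -0.30288759  1.32345345]
top [[508.79935335   0.         316.8853309 ]
 [  0.         508.79935335 195.47406865]
 [  0.           0.           1.        ]] [ 2.17050532 -2.10995527  0.16884001] [-0.00239192  0.58485289  1.12688508]
```

View pics/scene0.png

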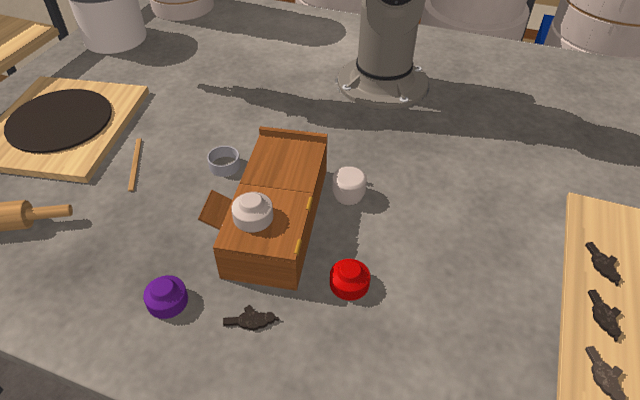

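View pics/top0.png

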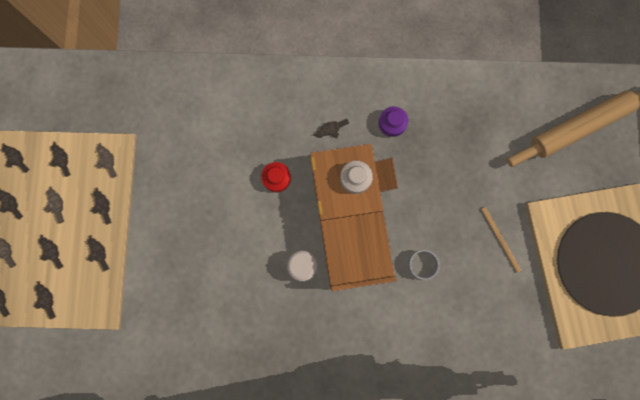

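The top picture shows the box with the lid half at the far end, roughly (315,150) to (380,215), and the deck half nearer the robot, down to (335,290)/(395,280). The tongue is at about (387,174), the weight at (356,176), the cutter at (424,264) and the mould at (302,266). I'll enlarge this for the corner positions.

```bash
python3 - <<'E'
import cv2
i=cv2.imread('pics/top0.png')[130:300,260:450]
cv2.imwrite('pics/topc.png',cv2.resize(i,None,fx=3.5,fy=3.5,interpolation=cv2.INTER_CUBIC))
E
```

```text
(no output)
```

View pics/topc.png

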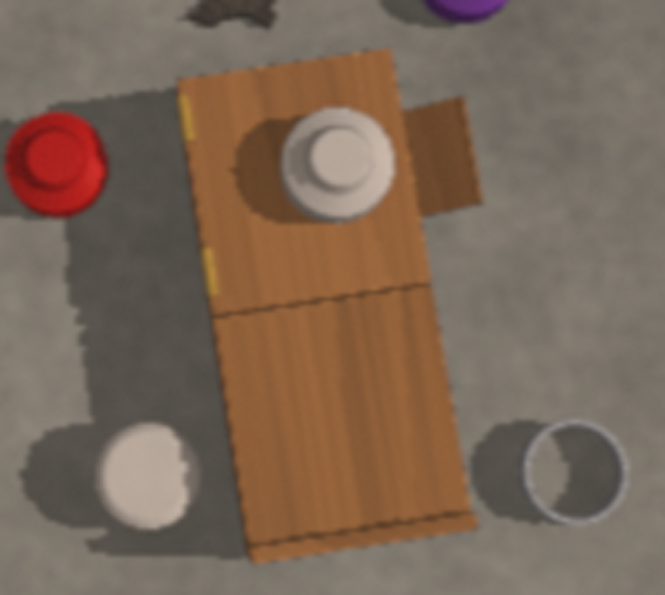

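The crop gives the lid corners at (180,78) and (392,50), the seam from (216,316) to (430,285), the outer rail corners at (252,563) and (476,527), and the weight's knob at (342,158) with its body circle at (338,164).

```bash
cat >h.py <<'E'
import numpy as np,cv2
from station import bot
from scipy.spatial.transform import Rotation as R
from scipy.optimize import least_squares
def unproj(uv,z,c):
    Rm=cv2.Rodrigues(c['rvec'])[0];C=-Rm.T@np.ravel(c['tvec'])
    d=Rm.T@np.linalg.solve(c['camera_matrix'],[*uv,1]);return C+d*(z-C[2])/d[2]
E
python3 - <<'E'
from h import *
c=bot.read_camera('top')
g=lambda p:(p[0]/3.5+260-.36,p[1]/3.5+130-.36)
pts=[((180,78),(70,-155,88.5)),((392,50),(-70,-155,88.5)),((216,316),(70,0,88)),((430,285),(-70,0,88)),((252,563),(70,155,102.5)),((476,527),(-70,155,102.5)),((464,97),(-108,-113,104)),((482,204),(-108,-43,104))]
W=np.array([unproj(g(p),b[2]/1e3,c)[:2] for p,b in pts]);B=np.array([b[:2] for _,b in pts])/1e3
def mk(a):return np.array([[np.cos(a),-np.sin(a)],[np.sin(a),np.cos(a)]])
f=lambda v:(B@mk(v[2]).T+v[:2]-W).ravel()
s=least_squares(f,[.6,0,1.57]);print('box',s.x.round(4));print((s.fun.reshape(-1,2)*1e3).round(1))
M=mk(s.x[2])
for n,p,z in[('knob',(342,158),.1345),('body',(338,164),.1185),('cutter',(576,472),.03),('mould',(150,475),.055)]:
    w=unproj(g(p),z,c);print(n,w.round(4),'box',((w[:2]-s.x[:2])@M).round(4))
E
```

```text
box [ 0.536  -0.0643  1.7454]
[[-0.2  1.6]
 [ 1.6 -0.2]
 [ 0.1  1.9]
 [ 0.9 -1.3]
 [-0.7  0.8]
 [-1.8 -0.9]
 [ 0.3 -0.6]
 [-0.2 -1.2]]
knob [ 0.618  -0.0714  0.1345] box [-0.0212 -0.0796]
body [ 0.6174 -0.0702  0.1185] box [-0.0199 -0.0791]
cutter [ 0.4343 -0.2359  0.03  ] box [-0.1513  0.13  ]
mould [0.4241 0.0419 0.055 ] box [0.124  0.0918]
```

The fit agrees to within 2 mm: box at (0.536, -0.064), yaw 1.745, weight at box (-20, -79) mm. I'll turn the jaws across the push direction and travel high to a point behind the weight.

Request:
drive_tool(
  series=[0, 0, 0, 0, 0, 0, 0.077, 0, 35, -28.5, 0, 0, 0, 0, 0, 35, -28.5, 0, 0, 0, 0, 0, 35, -28.5, 0, 0, 0, 0, 0, 35, -28.5, 0, 0, 0, 0, 0, 35, -28.5, 0, 0, 0, 0, 0, 35, -28.5, 0, 0, 0, 0, 0, 35, -28.5, 0, 0, 0, 0, 0, 35, -28.5, 0, 0, 0, 0, 0, 35, -28.5, 0, 0, 0, 0, 0, 35, -28.5, 0, 0, 0, 0, 0, 35, -28.5, 0, 0, 0, 0],
)

```text
t: 1.65
eef_pos: [0.4934, -0.2768, 0.2532]
tool_rot: [-0.0, 0.996, 0.087, -0.0]
contact_force: [0.6, -0.0, 0.2]
gripper_width: 0.5
```

```bash
cat >>h.py <<'E'
BX=np.array([.536,-.0643,0]);BR=R.from_euler('z',1.7454)
def tool():
    o=bot.get_obs();q=o['tool_rot'];return o,np.array(o['eef_pos']),R.from_quat([*q[1:],q[0]])
def need(bp):
    "shift in tool axes (mm) to bring TCP to box-frame point"
    o,p,T=tool();return (T.inv().apply(BX+BR.apply(bp)-p)*1e3).round(1)
def rep():
    o,p,T=tool();print('t',round(o['t'],2),'tcp box mm',(BR.inv().apply(p-BX)*1e3).round(1),'F',np.round(o['contact_force'],1),'w',round(o['gripper_width'],3))
    print('tool axes in box (cols x y z)\n',(BR.inv()*T).as_matrix().round(3))
E
python3 -c "
from h import *
rep();print(need([-.0205,-.143,.2]))"
```

```text
t 1.65 tcp box mm [-201.9   78.8  253.2] F [ 0.6 -0.   0.2] w 0.5
tool axes in box (cols x y z)
 [[ 0. -1.  0.]
 [-1. -0.  0.]
 [-0. -0. -1.]]
[ 221.8 -181.4   53.1]
```

Request:
drive_tool(
  series=[0, 37, -30, 0, 0, 0, 0, 0, 37, -30, 0, 0, 0, 0, 0, 37, -30, 0, 0, 0, 0, 0, 37, -30, 0, 0, 0, 0, 0, 37, -30, 0, 0, 0, 0, 0, 37, -31, 0, 0, 0, 0, 0, 0, 0, 30, 0, 0, 0, 0, 0, 0, 30, 0, 0, 0, 0, 0, 0, 30, 0, 0, 0, 0, 0, 0, 20, 0, 0, 0, 0, 0, 0, 12, 0, 0, 0, 0, 0, 0, 5, 0, 0, 0],
)

```text
t: 3.15
eef_pos: [0.68, -0.0613, 0.126]
tool_rot: [0.0, 0.996, 0.087, -0.0]
contact_force: [-0.4, 0.7, 0.7]
gripper_width: 0.503
```

```bash
python3 -c "
from h import *
rep();print(need([-.0205,-.143,.118]))
c=bot.read_camera('scene');cv2.imwrite('pics/s1.png',cv2.resize(c['pixels'][90:320,130:400],None,fx=2.8,fy=2.5))"
```

```text
t 3.15 tcp box mm [ -22.  -142.4  126. ] F [-0.4  0.7  0.7] w 0.503
tool axes in box (cols x y z)
 [[ 0. -1. -0.]
 [-1. -0.  0.]
 [-0.  0. -1.]]
[ 0.6 -1.5  8. ]
```

View pics/s1.png

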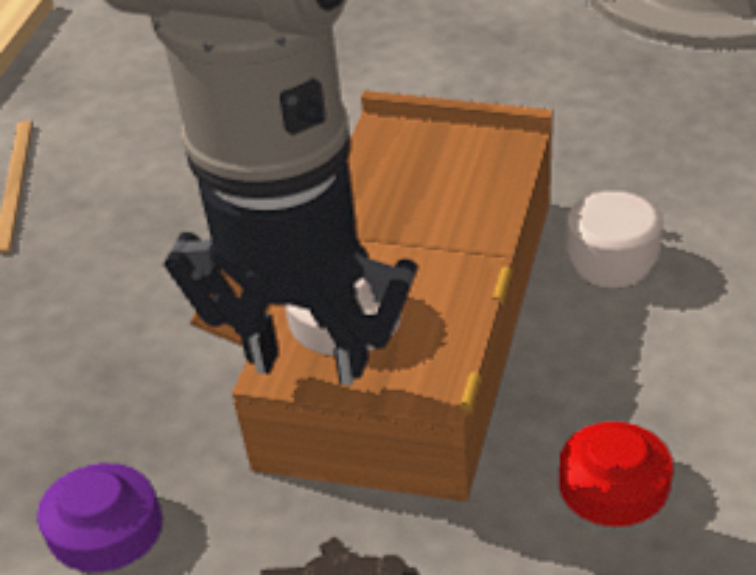

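The fingers stand behind the weight with nothing touching. I'll lower slightly and push along tool -x.

Request:
drive_tool(
  series=[0, 0, -1, 6, 0, 0, 0, 0, -8, 0, 0, 0, 0, 0, -8, 0, 0, 0, 0, 0, 0, -8, 0, 0, 0, 0, 0, 0, -10, 0, 0, 0, 0, 0, 0, -10, -1, 0, 0, 0, 0, 0, -10, -1, 0, 0, 0, 0, 0, -10, -1, 0, 0, 0, 0, 0, -10, -1, 0, 0, 0, 0, 0, -10, -1, 0, 0, 0, 0, 0, -10, -1, 0, 0, 0, 0, 0, -10, -1, 0, 0, 0, 0],
)

```text
validation failed for argument at $.se...
```

```bash
python3 -c "
from h import *
rep()
c=bot.read_camera('top');cv2.imwrite('pics/t2.png',cv2.resize(c['pixels'][130:300,260:450],None,fx=3.5,fy=3.5))"
```

```text
t 3.2 tcp box mm [ -22.  -142.3  125.9] F [ 0.1  0.8 -0.5] w 0.503
tool axes in box (cols x y z)
 [[ 0. -1.  0.]
 [-1. -0.  0.]
 [-0. -0. -1.]]
```

View pics/t2.png

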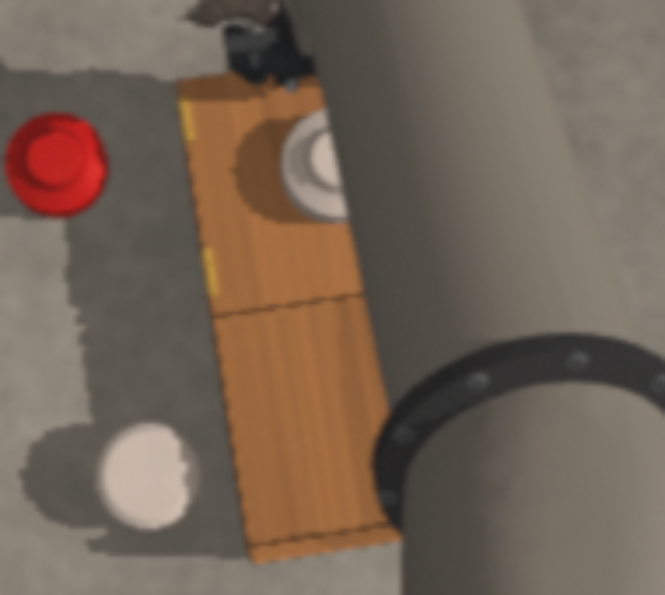

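The call was refused because the second row had 8 numbers, so nothing moved. The weight still stands at (338,164). I'll send it again with 7 numbers per row.

Request:
drive_tool(
  series=[0, 0, -1, 6, 0, 0, 0, 0, -8, 0, 0, 0, 0, 0, 0, -8, 0, 0, 0, 0, 0, 0, -8, 0, 0, 0, 0, 0, 0, -10, 0, 0, 0, 0, 0, 0, -10, -1, 0, 0, 0, 0, 0, -10, -1, 0, 0, 0, 0, 0, -10, -1, 0, 0, 0, 0, 0, -10, -1, 0, 0, 0, 0, 0, -10, -1, 0, 0, 0, 0, 0, -10, -1, 0, 0, 0, 0, 0, -10, -1, 0, 0, 0, 0],
)

```text
t: 4.75
eef_pos: [0.5759, -0.0714, 0.1206]
tool_rot: [0.0, 0.996, 0.087, 0.001]
contact_force: [3.3, -1.2, 2.2]
gripper_width: 0.502
```

```bash
python3 -c "
from h import *
rep()
c=bot.read_camera('scene');cv2.imwrite('pics/s2.png',cv2.resize(c['pixels'][90:320,130:400],None,fx=2.8,fy=2.5))"
```

```text
t 4.75 tcp box mm [-13.9 -38.1 120.6] F [ 3.3 -1.2  2.2] w 0.502
tool axes in box (cols x y z)
 [[ 0.    -1.    -0.   ]
 [-1.    -0.    -0.001]
 [ 0.001  0.    -1.   ]]
```

View pics/s2.png

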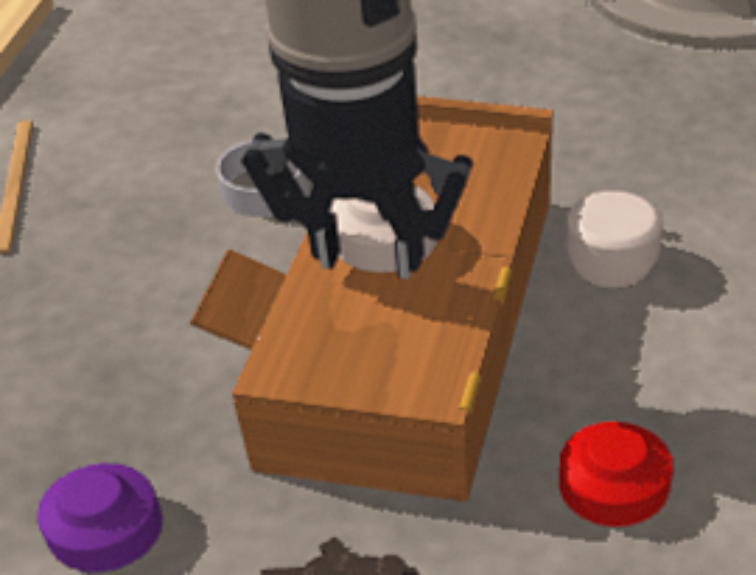

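The weight is cradled between the fingers at the seam with about 3 N of force. I'll push about 72 mm further, pause and back off.

Request:
drive_tool(
  series=[0, -10, -1, 0, 0, 0, 0, 0, -10, -1, 0, 0, 0, 0, 0, -10, -1, 0, 0, 0, 0, 0, -10, -1, 0, 0, 0, 0, 0, -10, -1, 0, 0, 0, 0, 0, -10, 0, 0, 0, 0, 0, 0, -6, 0, 0, 0, 0, 0, 0, -4, 0, 0, 0, 0, 0, 0, -2, 0, 0, 0, 0, 0, 0, 0, 0, 0, 0, 0, 0, 0, 10, 0, 0, 0, 0, 0, 0, 20, 0, 0, 0, 0, 0],
)

```text
t: 6.3
eef_pos: [0.5342, -0.0739, 0.1202]
tool_rot: [0.0, 0.996, 0.087, -0.0]
contact_force: [0.2, -0.2, -0.4]
gripper_width: 0.5
```

Request:
drive_tool(
  series=[-1, 20, 0, -5, 0, 0, 0, -1, 0, 0, -40, 0, 0, 0, -1, 0, 0, -40, 0, 0, 0, -1, 0, 0, -40, 0, 0, 0, -1, 0, 30, -10, 0, 0, 0, -1, 0, 40, 0, 0, 0, 0, -1, 0, 40, 0, 0, 0, 0, -1, 0, 40, 0, 0, 0, 0],
)

```text
t: 7.3
eef_pos: [0.5804, -0.2191, 0.2554]
tool_rot: [-0.0, 0.996, 0.088, 0.0]
contact_force: [0.2, 0.6, 0.7]
gripper_width: 0.002
```

```bash
python3 -c "
from h import *
rep()
for n in('scene','top'):
  c=bot.read_camera(n);cv2.imwrite(f'pics/{n}3.png',c['pixels'])
a=cv2.imread('pics/scene3.png')[90:320,130:400];b=cv2.imread('pics/top3.png')[130:300,260:450]
cv2.imwrite('pics/c3.png',np.hstack([cv2.resize(a,(400,341)),cv2.resize(b,(381,341))]))"
```

```text
t 7.3 tcp box mm [-160.2  -16.9  255.4] F [0.2 0.6 0.7] w 0.002
tool axes in box (cols x y z)
 [[ 0.001 -1.     0.   ]
 [-1.    -0.001 -0.   ]
 [ 0.    -0.    -1.   ]]
```

View pics/c3.png

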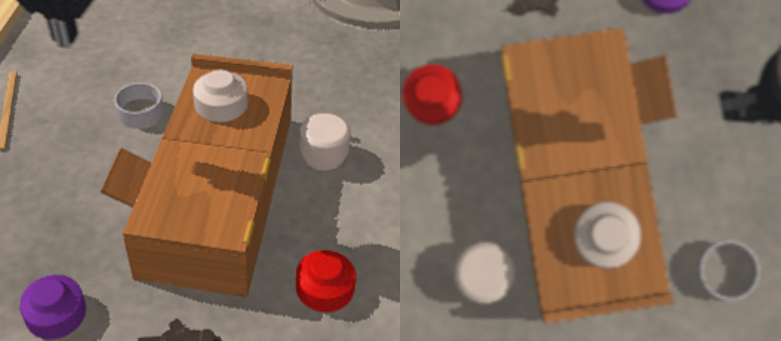

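The weight stands upright on the deck with its knob at (609,235) in the right half of the picture. The lid is shut and the bystanders are untouched. Next I'll move in front of the tongue and tilt the tool, still in free air.

Request:
drive_tool(
  series=[-1, 30, 30, 0, 0, 0, 0, -1, 30, 40, 0, 0, 0, 0, -1, 0, 30, 0, 0, 0, 0, -1, 0, 0, 0, 0.18, 0, 0, -1, 0, 0, 0, 0.18, 0, 0, -1, 0, 0, 0, 0.18, 0, 0, -1, 0, 0, 0, 0.18, 0, 0, -1, 0, 0, 0, 0.18, 0, 0, -1, 0, 0, 0, 0.18, 0, 0, -1, 0, 0, 0, 0, 0, 0],
)

```text
t: 8.65
eef_pos: [0.6549, -0.3073, 0.2487]
tool_rot: [-0.515, 0.853, 0.072, -0.047]
contact_force: [-1.0, 0.3, -0.4]
gripper_width: -0.0
```

```bash
python3 -c "
from h import *
rep();print(np.round(bot.get_obs()['q'],2))
c=bot.read_camera('top')
w=unproj((364.2,247.2),.1335,c);print('weight box',BR.inv().apply(w-BX).round(4))"
```

```text
t 8.65 tcp box mm [-260.   -74.9  248.7] F [-1.   0.3 -0.4] w -0.0
tool axes in box (cols x y z)
 [[-0.002 -0.466  0.885]
 [-1.     0.007  0.001]
 [-0.007 -0.885 -0.466]]
[ 0.8   1.07 -0.45  0.89 -0.47  1.91 -0.98]
weight box [-0.011   0.0752  0.1335]
```

Request:
drive_tool(
  series=[-1, 3, 14, 21, 0, 0, 0, -1, 0, 14, 21, 0, 0, 0, -1, 0, 14, 21, 0, 0, 0, -1, 0, 14, 21, 0, 0, 0, -1, 0, 14, 21, 0, 0, 0, -1, 0, 14, 21, 0, 0, 0, -1, 0, 0, 0, 0, 0, 0],
)

```text
t: 9.57
eef_pos: [0.6466, -0.2328, 0.1235]
tool_rot: [-0.511, 0.855, 0.077, -0.046]
contact_force: [0.3, 0.3, 0.9]
gripper_width: 0.007
```

```bash
python3 -c "
from h import *
rep();print(np.round(bot.get_obs()['q'],2));print(need([-.116,-.078,.0775]))"
```

```text
t 9.57 tcp box mm [-185.1  -79.7  123.5] F [0.3 0.3 0.9] w 0.007
tool axes in box (cols x y z)
 [[ 0.005 -0.473  0.881]
 [-1.    -0.002  0.005]
 [ 0.    -0.881 -0.473]]
[ 0.77  1.1  -0.45  1.12 -0.43  1.66 -0.86]
[-1.3  7.9 82.7]
```

Request:
drive_tool(
  series=[-1, -1, 8, 2, 0, 0, 0, -1, 0, 0, 16, 0, 0, 0, -1, 0, 0, 16, 0, 0, 0, -1, 0, 0, 16, 0, 0, 0, -1, 0, 0, 16, 0, 0, 0, -1, 0, 0, 16, 0, 0, 0, -1, 0, 0, 0, 0, 0, 0],
)

```text
t: 10.45
eef_pos: [0.6332, -0.1659, 0.0756]
tool_rot: [-0.513, 0.854, 0.075, -0.046]
contact_force: [-0.2, 1.2, 0.6]
gripper_width: 0.003
```

```bash
python3 -c "
from h import *
rep();print(np.round(bot.get_obs()['q'],2))
c=bot.read_camera('scene');cv2.imwrite('pics/s4.png',cv2.resize(c['pixels'][90:320,100:370],None,fx=2.8,fy=2.5))"
```

```text
t 10.45 tcp box mm [-116.9  -78.    75.6] F [-0.2  1.2  0.6] w 0.003
tool axes in box (cols x y z)
 [[ 0.002 -0.47   0.883]
 [-1.    -0.     0.002]
 [-0.001 -0.883 -0.47 ]]
[ 0.75  1.1  -0.47  1.28 -0.44  1.49 -0.83]
```

View pics/s4.png

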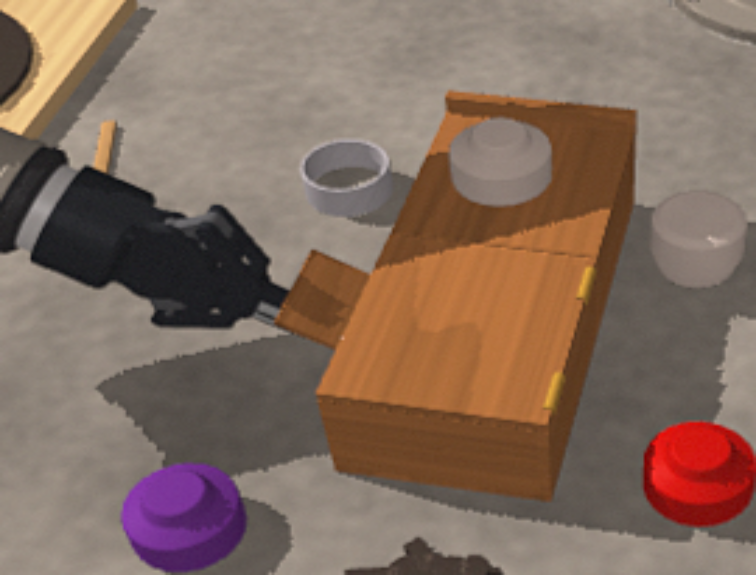

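The closed fingertips are under the middle of the tongue, around (270,310), with no contact force. I'll compute the row shifts for the lifting arc around the hinge.

```bash
python3 -c "
from h import *
phi=np.r_[.065:1.745:19j]
Q=np.c_[70-160*np.cos(phi),80.5+160*np.sin(phi)];Q=np.vstack([[-91,78],Q]);d=np.diff(Q,axis=0)
for p,a in zip(phi,d): print(round(p-.065,2),np.round([-.47*a[0]-.883*a[1],.883*a[0]-.47*a[1]],1))"
```

```text
0.0 [-12.   -4.9]
0.09 [-13.9  -5.5]
0.19 [-14.3  -4.2]
0.28 [-14.7  -2.8]
0.37 [-14.9  -1.5]
0.47 [-14.9  -0.1]
0.56 [-14.9   1.3]
0.65 [-14.7   2.7]
0.75 [-14.4   4.1]
0.84 [-13.9   5.4]
0.93 [-13.4   6.7]
1.03 [-12.7   7.9]
1.12 [-11.9   9. ]
1.21 [-11.   10.1]
1.31 [-10.   11.1]
1.4 [-8.9 12. ]
1.49 [-7.8 12.7]
1.59 [-6.6 13.4]
1.68 [-5.3 14. ]
```

Request:
drive_tool(
  series=[-1, 0, -12, -5, 0, 0, 0, -1, 0, -14, -5.5, 0, 0, 0, -1, 0, -14.3, -4.2, 0, 0, 0, -1, 0, -14.7, -2.8, 0, 0, 0, -1, 0, -15, -1.5, 0, 0, 0, -1, 0, -15, 0, 0, 0, 0, -1, 0, -15, 1.3, 0, 0, 0, -1, 0, 0, 0, 0, 0, 0],
)

```text
t: 11.5
eef_pos: [0.6286, -0.1355, 0.1743]
tool_rot: [-0.512, 0.854, 0.076, -0.044]
contact_force: [0.9, -0.6, -0.5]
gripper_width: 0.001
```

```bash
python3 -c "
from h import *
rep();print(np.round(bot.get_obs()['q'],2))
c=bot.read_camera('scene');cv2.imwrite('pics/s5.png',cv2.resize(c['pixels'][90:320,100:370],None,fx=2.8,fy=2.5))"
```

```text
t 11.5 tcp box mm [-86.2 -78.8 174.3] F [ 0.9 -0.6 -0.5] w 0.001
tool axes in box (cols x y z)
 [[ 0.002 -0.471  0.882]
 [-1.    -0.002  0.001]
 [ 0.002 -0.882 -0.471]]
[ 0.75  0.95 -0.51  1.35 -0.49  1.52 -0.9 ]
```

View pics/s5.png

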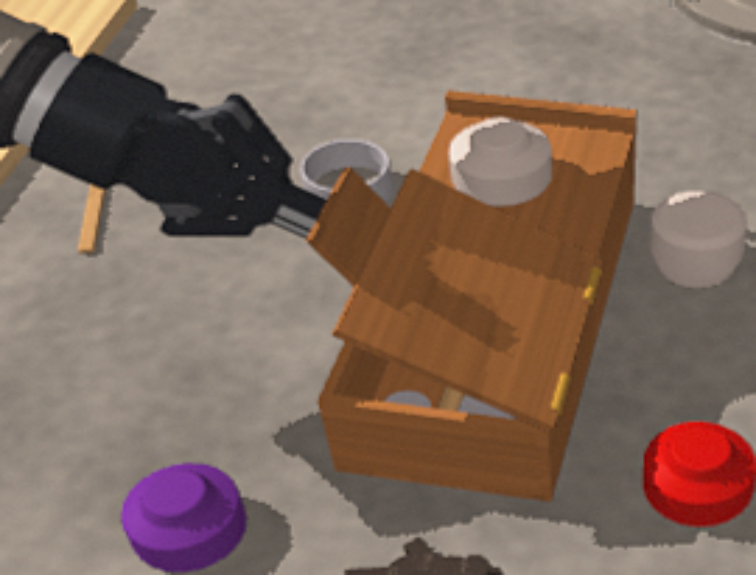

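The lid is up about 0.5 rad on the fingertips and the weight is undisturbed. I'll finish the arc past upright.

Request:
drive_tool(
  series=[-1, 0, -14.7, 2.7, 0, 0, 0, -1, 0, -14.4, 4.1, 0, 0, 0, -1, 0, -14, 5.4, 0, 0, 0, -1, 0, -13.4, 6.7, 0, 0, 0, -1, 0, -12.7, 8, 0, 0, 0, -1, 0, -12, 9, 0, 0, 0, -1, 0, -11, 10, 0, 0, 0, -1, 0, -10, 11, 0, 0, 0, -1, 0, -9, 12, 0, 0, 0, -1, 0, -8, 13, 0, 0, 0, -1, 0, -6.6, 13.4, 0, 0, 0, -1, 0, -5, 14, 0, 0, 0],
)

```text
t: 13.05
eef_pos: [0.6005, 0.02, 0.2363]
tool_rot: [-0.512, 0.854, 0.075, -0.045]
contact_force: [-0.1, -1.0, 0.5]
gripper_width: -0.006
```

```bash
python3 -c "
from h import *
rep();print(np.round(bot.get_obs()['q'],2))
c=bot.read_camera('scene');cv2.imwrite('pics/s6.png',cv2.resize(c['pixels'][60:320,100:400],None,fx=2.5,fy=2.2))"
```

```text
t 13.05 tcp box mm [ 71.8 -78.2 236.3] F [-0.1 -1.   0.5] w -0.006
tool axes in box (cols x y z)
 [[ 0.    -0.471  0.882]
 [-1.    -0.     0.   ]
 [-0.    -0.882 -0.471]]
[ 0.67  0.77 -0.6   1.6  -0.62  1.33 -0.97]
```

View pics/s6.png

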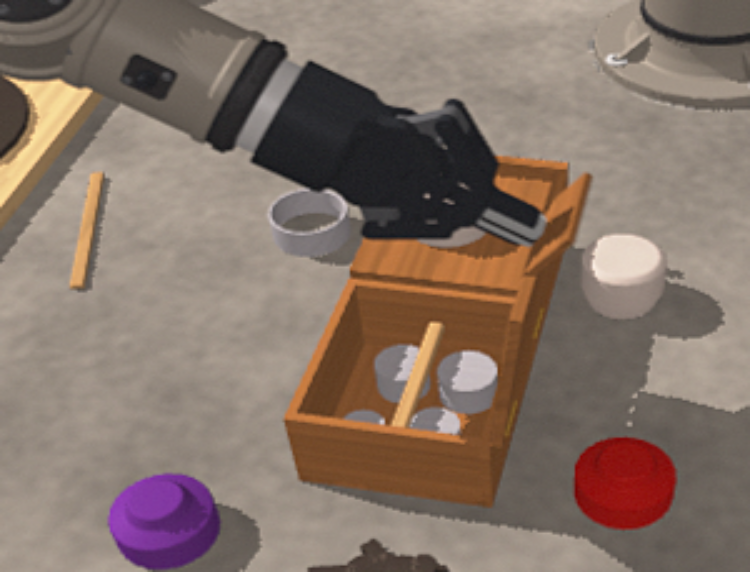

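The lid is past upright. I'll wait briefly, then retract upward and outward.

Request:
drive_tool(
  series=[-1, 0, 0, 0, 0, 0, 0, -1, 0, 0, 0, 0, 0, 0, -1, 0, 0, -20, 0, 0, 0, -1, 0, -10, -30, 0, 0, 0, -1, 0, -20, -40, 0, 0, 0, -1, 0, -10, -40, 0, 0, 0, -1, 0, 0, -40, 0, 0, 0, -1, 0, 0, -40, 0, 0, 0, -1, 0, 0, 0, 0, 0, 0, -1, 0, 0, 0, 0, 0, 0],
)

```text
t: 14.35
eef_pos: [0.6296, -0.1447, 0.3702]
tool_rot: [-0.512, 0.854, 0.075, -0.045]
contact_force: [0.2, 0.6, -0.6]
gripper_width: 0.002
```

```bash
python3 -c "
from h import *
rep()
for n in('scene','top'):
  c=bot.read_camera(n);cv2.imwrite(f'pics/{n}7.png',c['pixels'])
a=cv2.imread('pics/scene7.png')[60:320,100:400];b=cv2.imread('pics/top7.png')[130:300,260:450]
cv2.imwrite('pics/c7.png',np.hstack([cv2.resize(a,(400,347)),cv2.resize(b,(388,347))]))"
```

```text
t 14.35 tcp box mm [-95.4 -78.2 370.2] F [ 0.2  0.6 -0.6] w 0.002
tool axes in box (cols x y z)
 [[ 0.    -0.471  0.882]
 [-1.     0.     0.   ]
 [-0.001 -0.882 -0.471]]
```

View pics/c7.png

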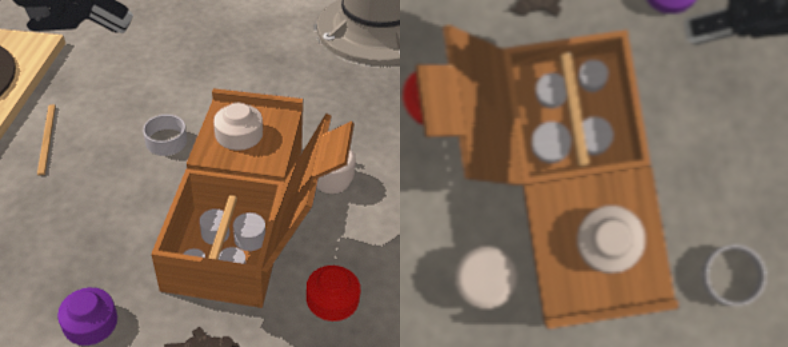

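The lid lies back with its tongue end near (420,100) in the right half. The weight stands on the deck and the bystanders are in place. I'll check the tongue end against the 1.95 rad prediction, then hand in.

```bash
python3 -c "
from h import *
c=bot.read_camera('top')
for th in(1.6,1.8,1.95):
  P=BX+BR.apply([.07-.18*np.cos(th+.134),-.078,.0805+.18*np.sin(th+.134)])
  print(th,(cv2.projectPoints(P,c['rvec'],c['tvec'],c['camera_matrix'],None)[0].ravel()-[260,130])*2.042+[400,0])
w=unproj(((613-400)/2.042+260,238/2.041+130),.1335,c);print('weight',BR.inv().apply(w-BX).round(3))
rep();print(bot.hand_in())"
```

```text
1.6 [481.87548765  85.51751352]
1.8 [445.48370482  92.81203874]
1.95 [420.69224021  98.84704586]
weight [-0.011  0.074  0.133]
t 14.5 tcp box mm [-94.4 -78.2 370.4] F [ 1.  -0.5  0.2] w 0.001
tool axes in box (cols x y z)
 [[ 0.002 -0.47   0.883]
 [-1.    -0.     0.002]
 [-0.001 -0.883 -0.47 ]]
the job is handed in; nothing more can be done
None
```

The job is done and was handed in at about 14.5 s; the hand-in gives no verdict. I pushed the weight off the lid onto the deck with the half-open fingertips, using about 3 N. Then I flipped the lid up by its tongue with the closed fingertips, in an arc around the hinge, until it went past upright and fell back.

**Weight:** it stands upright on the deck at box x -11 mm, y 74 mm, well inside the limits. I measured 75 mm along y before the flip, so it did not shift.

**Lid:** the tongue end appears at (420, 100) in the top picture. The prediction is (421, 99) for 1.95 rad and (445, 93) for 1.8 rad, so the lid is at its stop.

**Everything else:** the cutter ring and the mould look unmoved in the last pictures. The clay bird is only partly in those crops, but nothing went near it. The arm was clear of everything at hand-in.

No check failed or disagreed. One move call was refused because a row had eight numbers instead of seven; nothing moved, and I sent it again corrected.

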